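One filter dish from the hand-cranked dispenser onto the balance

ROBOT

A 6-joint arm with a two-finger parallel gripper is mounted at the origin on the work surface. World frame = base frame: x ahead of the robot, y to its left, z up, the work surface at z = 0. Lengths are in mm, angles in rad, forces in N, time in s.
With the tool pointing down it reaches from about 375 to 900 mm from the base axis. Payload 3.1 kg.
Tool frame: the origin (TCP) lies midway between the tips of the shut fingers; the grasp point (between the pads) lies 19 mm behind it; x points along the fingers, z is the direction in which the jaws open and shut, and the axes are right-handed (so a half turn about x gives the same grasp; the last joint's range is limited). The gripper opens to 87 mm and grips with 3 to 60 N. Pads are 19 mm wide; open, the fingers measure 117 mm over their backs; the gripper's body (75 mm by 190 mm) begins 51 mm behind the grasp point.
Start: joints at [1.141, 0.527, 1.433, -0, 1.181, -0.178], TCP at [155.071, 605.433, 193.448] pointing down, gripper open.
Joint ranges: [-3.08, 3.08], [-0.75, 2.2], [0.22, 2.44], [-1.43, 4.57], [0, 2.65], [-2.85, 2.85]. Speed limits (rad/s): [2.79, 2.79, 3.14, 3.14, 3.14, 3.14].

INTERFACE

Orientations are given as a unit quaternion [w, x, y, z].
In Python, from cell import robot gives the robot as it stands. Calls block until the motion is done:
- robot.move_ptp(position, orientation): joint-space move of the TCP to a pose.
- robot.move_l(position, vel=150, frame=None, max_force=None): straight line of the TCP; frame=None keeps the orientation; vel is the mean speed in mm/s. With max_force (N) it stops when the force on the tool has changed by that much, and returns True; else False.
- robot.move_joints(angles): joint-space move.
- robot.move_gripper(opening, grasp_force=None): opening from 0.0 (shut) to 1.0 (fully open); grasp_force is the grip in N (None keeps the last); returns when the fingers have stopped.
- robot.pause(seconds).
- robot.ik(position, orientation): joint angles nearest the present ones, or None.
- robot.get_state(): the state.
- robot.camera(name): name is "scene" or "top"; returns a dict with "pixels" (480x640x3 uint8, red, green, blue), "range_z" (480x640 float32, mm along the optical axis (not along the pixel's ray), 0 where there is no reading), "vertical_fov" (degrees; the focal length in pixels is half the picture's height over the tangent of half this angle, whatever the lens; pixels are square), "cx", "cy" (the principal point, pixels), "R" (3x3) and "t" (3): a world point X has camera coordinates R X + t. Camera axes: x right, y down, z forward; pixel columns grow to the right and rows downward; lengths in mm; the calibration is good to about 2 mm. A picture is of the moment at which its call begins.
A pose or a line that the arm cannot do raises robot.IKError and nothing moves.
- robot.close_job(): hands the job in, once; it reports no verdict.
The state is a dict: "t": time; "joints": joint angles; "qvel": joint speeds; "joint_torque": joint torques, N m; "ee_pos": TCP position; "orientation": TCP orientation; "wrist_force": force on the tool from outside, world axes, zero at the start; "ft_torque": the same for the moment, N m; "opening": opening from 0.0 (shut) to 1.0 (fully open).
Only numpy, scipy, OpenCV 4.12 (cv2) and the standard library are available. Lean on these libraries where they do the work, as an engineer would, in place of code of your own. Each camera call takes 0.05 s, during which the arm holds its last target. There are 200 camera calls.

TASK

The dish dispenser has been tripped for its next stroke, its handwheel sprung just off the catch. Turn its handwheel clockwise (seen from above) through its one revolution, without forcing it, until its dog comes up gently but firmly against the catch behind the wheel; that pushes one dish out of the magazine. Then set that dish gently, flat and the right way up, well on the pan of the balance, let go of it, and leave the rest of the bench as it is.

Things in the scene. Friction and masses are not known exactly. Their poses are not given: they have to be found in the camera images.
- dispenser: Dish dispenser, fixed to the bench: white base casting 150 x 305 mm, horizontal spoked grey handwheel at one end, upright magazine at the other. Origin on the bench under it; its +y is the way dishes come out, z up. Crank and rod under the wheel drive a flat slide: the first half turn pushes the lowest dish out onto the tongue, the second half draws back and the stack drops.
- handwheel (a joint): Wheel angle, rad, growing clockwise seen from above; within 0.05 of 0 at the start, its dog sprung a little past the catch. It ends on a dead stop, where the dog meets the catch again: the catch is hand-set in a slot, so that is anywhere from 5.55 to 6.05 and must be felt. It stays where left. Turning takes 4 to 10 N at the handle. Seat it on the catch with 3 to 9 N (at the handle 4 to 12 N above the turning load); over 10 N is forcing it.
- hub (a point): Centre of the handwheel's hub, on its upright axis, level with the rim's top, 76 mm over the bench, 95 mm along -y from the dispenser's origin. Rim 160 mm in outside diameter, 16 mm thick; the dog on it reaches out to 94 mm from the axis. The catch stands behind the wheel (dispenser's -y side), 69 mm high.
- handle_mid (a point): Point on the axis of the handwheel's black upright handle, 119 mm over the bench: a free-spinning sleeve 24 to 25 mm in diameter and 70 mm tall (79 to 149 mm over the bench) that stands on the wheel, 62 mm from the wheel's axis. The rim's dog is in line with it, pointing outward. At the start it points away from the magazine.
- dish0_center (a point): Centre (half-way up) of the lowest dish in the magazine, the one that is delivered: a closed round flat dish, 50 mm in diameter and 14 mm high, 16 g, white base and clear lid; its z axis is up. All dishes are alike.
- dish1_center (a point): Centre of the second dish in the magazine; it must stay there.
- tongue (a point): Point on the top of the 34 mm wide delivery tongue, 32 mm over the bench, above which the delivered dish is left (its centre within about 5 mm), 75 mm along +y from the magazine's axis. The dish overhangs the tongue by 8 mm on either side (dispenser's x); the space there is free. The tongue ends 22 mm farther on.
- magazine (a point): Centre of the magazine's floor, 32 mm over the bench and 95 mm along +y from the dispenser's origin. The magazine is an open square tower, 61 mm square, its top 116 mm over the bench, with four stacked dishes under a steel follower weight whose knob reaches 126 mm.
- balance: Compact balance with white case, 205 x 170 mm and 46 mm high, sloping grey key panel on its -x side. Origin on the bench under its centre, z up. Nothing may press on it with more than 20 N.
- pan (a point): Centre of the top surface of the balance's round steel pan, 112 mm in diameter, 63 mm over the bench.
- weight: Bystander: brass calibration weight, 26 mm in diameter, 42 mm tall.
- wash_bottle: Bystander: white wash bottle, 60 mm in diameter, 150 mm tall.
- beaker: Bystander: glass beaker, 68 mm in diameter, 85 mm tall.
- forceps: Bystander: steel forceps lying down, 115 mm long, 4 mm high; origin under the middle.
- jar: Bystander: amber jar, 52 mm in diameter, 60 mm tall.
- marker: Bystander: marker pen lying down, 120 mm long, 13 mm thick.
- cell_box: Bystander: white box, 70 x 45 x 40 mm.

How it is judged (in metres and radians):
On the way, in this order (a step that is already met when the one before it is completed fails the run):
1. the lowest dish has been pushed right out onto the delivery tongue (horizontal distance between dish0_center and tongue below 0.012 m and value of joint handwheel above 2.4 rad), for 0.05 s.
2. the handwheel has come round, its dog up against the catch with at least 2.5 N (contact force between handwheel and catch above 2.5 N and value of joint handwheel above 5.4 rad), for 0.1 s.
At the end, for the whole second after the job is handed in: The delivered dish rests flat (within 6 degrees) and the right way up on the balance pan, its centre within 30 mm of the pan's, at rest and let go; the handwheel is round at the end of its one revolution (joint 5.5 to 6.15) and the next dish is still in the magazine (within 8 mm of its axis) (horizontal distance between dish0_center and pan below 0.03 m and z of dish0_center in the frame of balance between 0.066 and 0.074 m and angle between dish0_center's own z axis and vertical below 0.1 rad and linear speed of dish0 below 0.01 m/s and value of joint handwheel between 5.5 and 6.15 rad and horizontal distance between dish1_center and magazine below 0.008 m); the robot touches nothing.
It fails at once if the dog is driven against the catch with more than 10 N (contact force between handwheel and catch above 10 N).
It fails at once if the balance is pressed or struck with more than 20 N (contact force between anything else and balance above 20 N).
It fails at once if one of the bystanders is moved more than 30 mm (distance of any of weight, wash_bottle, beaker, forceps, jar, marker, cell_box from where it was at the start of the episode above 0.03 m).
It also fails if it takes over 72 s, if anything falls off the work surface, if the arm or the gripper's body presses on something with over 40 N, if the wrist force passes 120 N, or if a joint passes its speed limit or range.

## Working session

There is one attempt and no reset: what is moved stays moved. The work goes in short steps, each a Python script; the robot and the scene stay as the last script left them, time stands still between calls to the robot, and variables do not carry over. Pictures are saved under pics/ and viewed, about 8 in all and at most 12, crops included, and the job is handed in when it is done.

```bash
ls; mkdir -p pics; python3 - <<'E'
from cell import robot
import cv2,pickle
d={}
for n in("scene","top"):
    c=robot.camera(n); d[n]=c
    cv2.imwrite(f"pics/{n}0.png",c["pixels"][:,:,::-1])
    print(n,c["vertical_fov"],c["cx"],c["cy"],c["R"],c["t"])
pickle.dump(d,open("c0.pkl","wb"))
s=robot.get_state();print(s)
E
```

```text
pics
scene 52.49654881886762 318.6902851322354 239.65103576539502 [[-0.88370458  0.46803883 -0.00242207]
 [ 0.39543736  0.74383727 -0.53882781]
 [-0.25039072 -0.47712238 -0.84241244]] [ 477.87209604 -147.3914399  1295.85825031]
top 46.57568233719294 324.84577915514996 240.2566734821472 [[ 0.05331684 -0.99856851  0.00427101]
 [-0.97661577 -0.05303584 -0.20834788]
 [ 0.20827615  0.00693731 -0.97804546]] [ -29.37138424  545.90408264 1079.50176482]
{'t': 0.1, 'joints': array([ 1.14155798e+00,  5.28346483e-01,  1.43375123e+00, -2.01585559e-05,
        1.18141032e+00, -1.78468180e-01]), 'qvel': array([ 0.00180933, -0.00333206, -0.00229505,  0.00091334,  0.00188844,
        0.00063783]), 'joint_torque': array([-2.59615399e-04, -4.40985775e+01, -1.77149999e+01,  6.34933147e-02,
        5.33717754e-02, -6.72245142e-05]), 'ee_pos': array([154.754221  , 604.81073552, 192.59325881]), 'orientation': array([ 0.55800415, -0.43386781,  0.5591984 ,  0.43322885]), 'wrist_force': array([-0.46310389,  0.66725544,  0.21523171]), 'ft_torque': array([-0.02548755,  0.01060823,  0.01300729]), 'opening': 0.9990600149449188}
```

View pics/scene0.png

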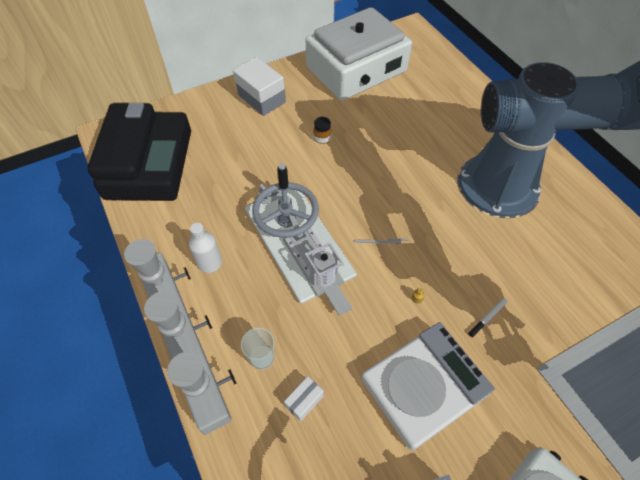

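View pics/top0.png

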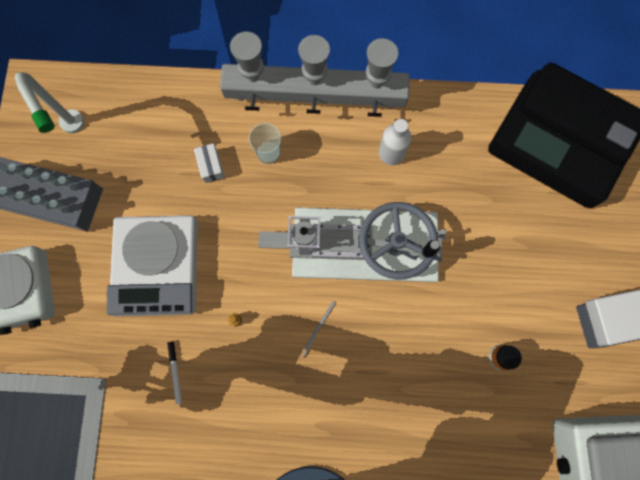

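```bash
cat > vis.py <<'E'
import numpy as np
def cloud(c):
    h,w=c["range_z"].shape; f=h/2/np.tan(np.radians(c["vertical_fov"]/2))
    v,u=np.mgrid[:h,:w]; z=c["range_z"].astype(float)
    P=np.stack([(u-c["cx"])/f*z,(v-c["cy"])/f*z,z],-1)
    W=(P-c["t"])@np.asarray(c["R"]); W[z==0]=np.nan
    return W
def ray(c,u,v,z):
    f=240/np.tan(np.radians(c["vertical_fov"]/2)); R=np.asarray(c["R"])
    d=R.T@np.array([(u-c["cx"])/f,(v-c["cy"])/f,1]); o=-R.T@c["t"]
    return o+d*(z-o[2])/d[2]
def proj(c,X):
    f=240/np.tan(np.radians(c["vertical_fov"]/2)); p=np.asarray(c["R"])@X+c["t"]
    return p[:2]/p[2]*f+[c["cx"],c["cy"]]
def circ(p):
    A=np.c_[2*p,np.ones(len(p))]; s=np.linalg.lstsq(A,(p**2).sum(1),rcond=None)[0]
    return s[:2],np.sqrt(s[2]+s[:2]@s[:2])
E
python3 - <<'E'
import pickle,numpy as np,cv2
from vis import *
d=pickle.load(open("c0.pkl","rb"))
np.set_printoptions(precision=1,suppress=True)
approx={'hub':('top',398,240,76),'mag':('top',304,235,116),'pan':('top',150,247,63),'handle':('top',431,247,149)}
for k,(n,u,v,z) in approx.items(): print(k,ray(d[n],u,v,z))
hub=ray(d['top'],398,240,76)[:2];mag=ray(d['top'],304,235,116)[:2];pan=ray(d['top'],150,247,63)[:2]
for n in d:
    W=cloud(d[n]).reshape(-1,3); W=W[~np.isnan(W[:,0])]
    def near(c,r,z0,z1):
        m=(np.hypot(*(W[:,:2]-c).T)<r)&(W[:,2]>z0)&(W[:,2]<z1); return W[m]
    print(n,'table z',np.median(near(hub+[-150,0],60,-15,15)[:,2]))
    r=near(hub,100,66,82); 
    for _ in range(4):
        q=r; c,R=circ(q[:,:2]) if _==0 else (c,R)
        dd=np.hypot(*(r[:,:2]-c).T); q=r[abs(dd-72)<(25,14,11,10)[_]]; c,R=circ(q[:,:2])
    print(' rim',c,R,len(q),np.median(q[:,2]))
    h=near(hub,100,95,160); t=h[h[:,2]>143]; print(' handle',len(h),h.mean(0),h[:,2].max(),'top',len(t),t.mean(0))
    r=near(mag,45,108,135); print(' mag top',len(r),r.mean(0), cv2.minAreaRect(r[:,:2].astype(np.float32)))
    k=near(mag,45,121,135); print(' knob',len(k),k.mean(0) if len(k) else 0)
    p=near(pan,75,59,70); print(' pan',len(p),p.mean(0),cv2.minEnclosingCircle(p[:,:2].astype(np.float32)))
    t=near(mag+[0,60],45,22,40); print(' tongue',len(t),t.mean(0),cv2.minAreaRect(t[:,:2].astype(np.float32)))
E
```

```text
hub [ 551.3 -146.7   76. ]
mag [542.5  40.5 116. ]
pan [512.5 352.1  63. ]
handle [ 525.1 -199.4  149. ]
scene table z 0.19740410900495467
 rim [ 555.7 -144.2] 71.90892327985158 1118 74.74080171966634
 handle 209 [ 533.1 -198.2  130.6] 157.05124601121267 top 69 [ 531.6 -201.7  150.6]
 mag top 445 [550.4  43.3 114. ] ((550.7120971679688, 42.06923294067383), (62.203163146972656, 65.07389831542969), 0.9287809133529663)
 knob 42 [550.8  43.4 125.2]
 pan 2594 [513.7 355.3  62.8] ((503.34075927734375, 353.9212951660156), 65.2398452758789)
 tongue 567 [548.6  98.7  31.6] ((543.2007446289062, 100.13720703125), (62.256011962890625, 79.96452331542969), 5.127662181854248)
top table z 0.3329769756152101
 rim [ 551.6 -146.7] 71.9513570499463 1721 75.110172427238
 handle 210 [ 525.5 -201.1  138. ] 159.2752333250165 top 116 [ 527.9 -203.1  151. ]
 mag top 553 [548.6  42.4 114.3] ((548.9683227539062, 42.58122634887695), (61.7386589050293, 60.931976318359375), 1.068397879600525)
 knob 53 [548.7  42.6 126.1]
 pan 2278 [510.3 353.7  63.2] ((511.33941650390625, 354.1066589355469), 56.323890686035156)
 tongue 552 [544.9 103.4  31.9] ((538.7295532226562, 100.70062255859375), (63.59793472290039, 77.36433410644531), 12.856986999511719)
```

```bash
cat > rob.py <<'E'
import numpy as np
from scipy.spatial.transform import Rotation as Ro
from cell import robot
def down(a):
    x=np.array([0,0,-1.]);z=np.array([np.cos(a),np.sin(a),0]);y=np.cross(z,x)
    q=Ro.from_matrix(np.c_[x,y,z]).as_quat(); return q[[3,0,1,2]]
hub=np.array([553.6,-145.5]); r=62.
def hp(phi,z): return np.array([*(hub+r*np.array([np.cos(phi),np.sin(phi)])),z])
E
python3 - <<'E'
from rob import *
np.set_printoptions(precision=3,suppress=True)
s=robot.get_state(); R=Ro.from_quat(np.r_[s['orientation'][1:],s['orientation'][0]]).as_matrix(); print(R)
phi=np.radians(-112.8)
for a in np.arange(0,6.3,0.5): 
    q=robot.ik(hp(phi,108),down(phi+a)); print(a,q)
for dphi in (2,4,5.8): print(dphi,robot.ik(hp(phi-dphi,108),down(phi-dphi+np.pi/2)))
E
```

```text
[[-0.001 -0.969  0.248]
 [-0.002  0.248  0.969]
 [-1.     0.    -0.002]]
0.0 [-0.563  0.564  1.66  -0.     0.918  1.406]
0.5 [-0.563  0.564  1.66  -0.     0.918  0.906]
1.0 [-0.563  0.564  1.66  -0.     0.918  0.406]
1.5 [-0.563  0.564  1.66  -0.     0.918 -0.094]
2.0 [-0.563  0.564  1.66  -0.     0.918 -0.594]
2.5 [-0.563  0.564  1.66  -0.     0.918 -1.094]
3.0 [-0.563  0.564  1.66  -0.     0.918 -1.594]
3.5 [-0.563  0.564  1.66  -0.     0.918 -2.094]
4.0 [-0.563  0.564  1.66  -0.     0.918 -2.594]
4.5 None
5.0 [-0.563  0.564  1.66  -0.     0.918  2.689]
5.5 [-0.563  0.564  1.66  -0.     0.918  2.189]
6.0 [-0.563  0.564  1.66  -0.     0.918  1.689]
2 [-0.407  0.514  1.774 -0.     0.853  1.991]
4 [-0.382  0.63   1.508 -0.     1.004 -2.267]
5.8 [-0.542  0.596  1.585 -0.     0.96  -0.628]
```

```bash
python3 - <<'E'
from rob import *
import cv2
np.set_printoptions(precision=2,suppress=True)
phi0=np.arctan2(-202.4+145.5,529.7-553.6); print(phi0)
ja=down(phi0+4.1)
robot.move_ptp([*hp(phi0,240)],ja)
print(robot.get_state()['joints'])
robot.move_l(hp(phi0,103),vel=150,frame=ja,max_force=8)
s=robot.get_state();print(s['ee_pos'],s['wrist_force'])
for n in("scene","top"):
    c=robot.camera(n)
    u,v=(283,190) if n=="scene" else (428,245)
    p=c["pixels"][v-75:v+75,u-100:u+100]; im=cv2.resize(p,None,fx=2.6,fy=2.6,interpolation=cv2.INTER_CUBIC); 
    if n=="scene": a=im
cv2.imwrite("pics/approach.png",np.vstack([a,im])[:, :, ::-1][:780])
print(robot.get_state()['t'])
E
python3 -c "
import cv2;i=cv2.imread('pics/approach.png');cv2.imwrite('pics/approach.png',cv2.resize(i,(400,600)))"
```

```text
-1.9684541967119493
[-0.56  0.4   1.52  0.    1.22 -2.69]
[ 530.32 -203.03  103.77] [-0.02  0.14 -0.99]
4.3917
```

View pics/approach.png

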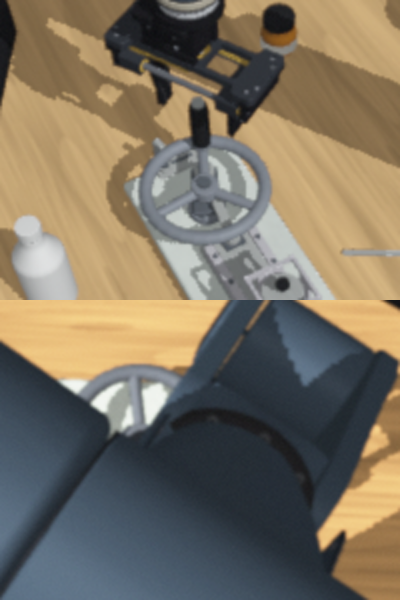

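```bash
python3 - <<'E'
from rob import *
from vis import *
import cv2
np.set_printoptions(precision=1,suppress=True)
c=robot.camera("scene"); W=cloud(c); P=c["pixels"].astype(int)
print('proj tcp',proj(c,np.array([530,-203,104.])),'handle mid',proj(c,np.array([529.7,-202.4,119])))
jaw=-1.968+4.1; j=np.array([np.cos(jaw),np.sin(jaw)]); k=np.array([-j[1],j[0]])
m=(W[...,2]>82)&(W[...,2]<165)&(np.hypot(W[...,0]-530,W[...,1]+203)<75)
X=W[m]-[530.3,-203,0]; A=np.c_[X[:,:2]@j,X[:,:2]@k,X[:,2]]
for lo,hi in((-75,-30),(-30,30),(30,75)):
    q=A[(A[:,0]>lo)&(A[:,0]<hi)]; print(len(q),q.mean(0),q.min(0),q.max(0))
    for z in range(85,165,10):
        b=q[(q[:,2]>=z)&(q[:,2]<z+10)]
        if len(b): print('  ',z,len(b),b[:,:2].mean(0),b[:,:2].min(0),b[:,:2].max(0))
E
```

```text
proj tcp [283.1 179.5] handle mid [282.9 175.6]
78 [-45.7  -3.7 149. ] [-52.9 -12.4 130.8] [-41.6  11.6 164.2]
   125 7 [-46.3  -3.8] [-50.4  -9.8] [-44.2   4.9]
   135 21 [-45.7  -3.9] [-52.9 -11.8] [-41.6   7.1]
   145 27 [-44.8  -2.8] [-50.9 -11.7] [-42.6  11.6]
   155 23 [-46.4  -4.6] [-52.5 -12.4] [-42.7   7.2]
240 [  2.9  -5.6 125.2] [-12.6 -47.3  82.2] [ 29.7  10.2 157.7]
   85 21 [ 3.1 -7.8] [ -9.8 -12.5] [10.  2.]
   95 28 [ 3.7 -6.7] [ -9.2 -12.4] [11.1  3.7]
   105 25 [ 3.9 -7.7] [ -7.6 -12.8] [11.5  0.8]
   115 34 [ 4.2 -5. ] [-12.6 -12.6] [12.   8.4]
   125 27 [ 2.8 -7.4] [ -9.4 -11.9] [10.2  8.7]
   135 33 [ 3.3 -5.6] [ -8.  -12.1] [11.4  8.6]
   145 58 [ 0.  -1.9] [-11.2 -10.5] [ 9.5 10.2]
   155 7 [ 0.1 -0.7] [-5.8 -4.2] [5.7 2.8]
56 [ 49.4  -7.7 144.8] [ 35.1 -52.3  82.5] [ 54.4   9.8 163.7]
   85 1 [ 40.  -52.3] [ 40.  -52.3] [ 40.  -52.3]
   125 4 [49.7 -4.3] [46.9 -9.9] [51.3  9.8]
   135 20 [50.4 -5. ] [ 44.2 -12. ] [54.4  6.5]
   145 18 [50.2 -5.6] [ 43.7 -11. ] [53.1  5.8]
   155 12 [48.7 -9.3] [ 43.3 -12.6] [53.7 -5.5]
```

```bash
cat >> rob.py <<'E'
from vis import *
def tips(jaw,lo=40,R=75):
    c=robot.camera("scene"); W=cloud(c); p=robot.get_state()['ee_pos']
    j=np.array([np.cos(jaw),np.sin(jaw)]); k=np.array([-j[1],j[0]])
    X=W-p; A=np.stack([X[...,:2]@j,X[...,:2]@k,X[...,2]],-1).reshape(-1,3)
    A=A[(np.hypot(A[:,0],A[:,1])<R)&(A[:,2]>-25)&(A[:,2]<60)]
    return A
E
python3 - <<'E'
from rob import *
np.set_printoptions(precision=1,suppress=True)
print(robot.move_gripper(0.0,grasp_force=15))
s=robot.get_state();print(s['t'],s['opening'],s['ee_pos'],s['wrist_force'],s['ft_torque'])
A=tips(-1.968+4.1)
for z in range(-25,60,5):
    b=A[(A[:,2]>=z)&(A[:,2]<z+5)&(abs(A[:,1])<14)]; print(z,len(b),np.sort(b[:,0])[::max(1,len(b)//8)])
E
```

```text
False
5.4917 0.2747115500642718 [ 530.7 -204.1  103.1] [ 2.6 -4.  -2.7] [-0.7 -0.3  0. ]
-25 19 [-23.   -9.   -2.3   1.    4.2   6.4   7.9  11.5  36.9  65.8]
-20 10 [ 0.6  5.1  6.4  9.6  9.8 10.5 11.  11.4 11.9 12.7]
-15 10 [-6.3 -5.7 -1.5  0.8  3.4  6.1  8.   8.6 10.3 11.4]
-10 14 [-4.5 -1.  -0.1  1.1  4.8  6.5  7.4  8.8  9.2 10.3 11.6 11.9 12.4 12.9]
-5 17 [-9.2 -2.  -0.7  4.1  5.8  7.2 11.1 11.6 13.8]
0 15 [-7.5 -3.5 -0.7  1.4  1.9  4.7  6.4  9.   9.1  9.2  9.8 10.8 11.3 11.4
 12.2]
5 10 [-6.5 -2.9 -0.   1.6  4.4  7.3  8.1 11.2 12.4 12.6]
10 14 [-6.4 -6.4 -3.3 -2.5  2.9  6.4  7.   7.3  8.8 10.1 10.6 11.5 11.6 13. ]
15 11 [-7.6 -0.5  1.6  2.   3.2  6.2  6.2  6.7  9.5  9.7  9.8]
20 10 [-12.1  -4.9  -0.6   1.    1.9   5.8   6.4   6.6   9.7  12.8]
25 14 [-20.8 -14.1  -4.7  -1.5  -0.5   1.1   3.8   4.4   5.6   7.8  13.9  19.3
  19.4  20.4]
30 24 [-18.1 -11.4   0.4   6.6   9.   13.7  19.6  20.8]
35 32 [-20.7 -14.6 -12.1  -7.8   0.8   6.5  18.2  20. ]
40 38 [-19.4 -12.5  -9.8  -1.4   1.9   5.4   9.   18.6  20.6  21. ]
45 30 [-18.5 -15.3 -12.7 -11.9  -6.9  -2.3   1.4   4.1  16.8  19.8]
50 29 [-17.9 -16.4 -11.7  -9.7  -1.3   1.5   6.4  20.   21.7  22.1]
55 16 [-21.6 -18.2 -13.1 -12.5  14.1  17.8  21.2  22.7]
```

```bash
python3 - <<'E'
from rob import *
import cv2
c=robot.camera("scene");p=robot.get_state()['ee_pos']
print([proj(c,p+[0,0,d]).round(1) for d in(0,19,25,45)])
u,v=283,175
im=cv2.resize(c["pixels"][v-50:v+50,u-65:u+65],None,fx=6,fy=6,interpolation=cv2.INTER_CUBIC)
cv2.imwrite("pics/grip.png",im[:,:,::-1])
E
```

```text
[array([282.7, 179.6]), array([282.2, 174.4]), array([282. , 172.8]), array([281.5, 167.2])]
```

View pics/grip.png

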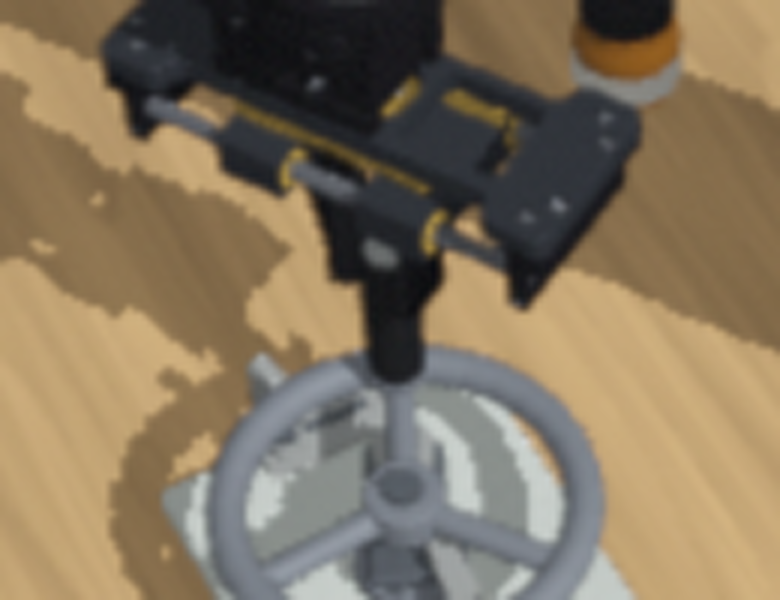

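```bash
cat >> rob.py <<'E'
PHI0=-1.9685
def turn(d,vel=60,mf=None,z=103.):
    "move the handle to wheel angle d (rad clockwise from start)"
    jaw=min(PHI0-d+4.712,PHI0+4.1)
    hit=robot.move_l(hp(PHI0-d,z),vel=vel,frame=down(jaw),max_force=mf)
    s=robot.get_state(); p=s['ee_pos'][:2]-hub; ph=np.arctan2(p[1],p[0]); f=s['wrist_force']
    e=np.array([np.cos(ph),np.sin(ph)]); t=np.array([e[1],-e[0]])
    return hit,(PHI0-ph+1)%(2*np.pi)-1,-(f[:2]@t),f[:2]@e,f[2],np.hypot(*p),s
E
python3 - <<'E'
from rob import *
for d in np.arange(0.0,0.76,0.15):
    h=turn(d,50,30); s=h[-1]; print(f"{d:.2f}",h[0],*np.round(h[1:6],2),round(s['t'],2),round(s['opening'],3),s['joints'][5].round(2))
E
```

```text
0.00 False -0.02 4.05 3.37 -3.05 62.83 5.84 0.268 -2.69
0.15 False 0.15 1.53 3.58 -0.89 62.42 6.17 0.27 -2.7
0.30 False 0.3 2.96 2.27 -0.96 62.1 6.51 0.268 -2.69
0.45 False 0.45 3.65 1.59 -1.18 61.8 6.84 0.267 -2.69
0.60 False 0.59 5.28 -0.73 -2.06 61.45 7.17 0.269 -2.68
0.75 False 0.74 4.54 -1.72 -3.4 61.12 7.51 0.27 -2.54
```

```bash
python3 - <<'E'
from rob import *
d=0.75
while d<5.1:
    d+=0.15
    h=turn(d,60,30); s=h[-1]; print(f"{d:.2f}",h[0],*np.round(h[1:6],2),round(s['opening'],3),s['joints'][5].round(2))
    if h[0] or abs(h[2])>22: break
print(s['t'])
E
```

```text
0.90 False 0.89 5.29 -3.42 -3.67 60.8 0.27 -2.38
1.05 False 1.03 5.98 -4.01 -4.6 60.45 0.269 -2.21
1.20 False 1.18 5.45 -4.78 -5.4 60.09 0.262 -2.05
1.35 False 1.34 4.09 -6.51 -5.56 59.78 0.271 -1.88
1.50 False 1.49 2.62 -6.7 -5.43 59.48 0.267 -1.71
1.65 False 1.65 1.74 -7.52 -5.99 59.24 0.271 -1.54
1.80 False 1.8 3.12 -9.15 -6.35 59.02 0.268 -1.37
1.95 False 1.95 2.1 -9.14 -5.95 58.89 0.271 -1.21
2.10 False 2.1 1.48 -10.1 -4.96 58.75 0.27 -1.04
2.25 False 2.26 1.59 -9.76 -4.77 58.71 0.269 -0.88
2.40 False 2.41 0.99 -10.99 -3.67 58.71 0.269 -0.71
2.55 False 2.56 -0.11 -11.78 -3.24 58.79 0.272 -0.55
2.70 False 2.7 -1.05 -11.13 -2.75 58.85 0.271 -0.39
2.85 False 2.85 -1.55 -10.66 -2.35 59.04 0.27 -0.24
3.00 False 2.98 1.0 -9.67 0.41 59.18 0.271 -0.09
3.15 False 3.11 0.72 -8.74 2.94 59.37 0.274 0.06
3.30 False 3.25 1.29 -6.14 3.83 59.55 0.272 0.21
3.45 False 3.38 2.26 -5.24 5.0 59.78 0.271 0.36
3.60 False 3.53 3.05 -3.71 5.62 60.0 0.27 0.5
3.75 False 3.68 4.25 -3.07 5.33 60.26 0.266 0.64
3.90 False 3.83 5.29 -0.16 5.74 60.6 0.271 0.78
4.05 False 4.0 4.71 0.69 4.49 60.97 0.266 0.92
4.20 False 4.16 5.87 0.53 4.47 61.41 0.27 1.05
4.35 False 4.32 5.19 1.13 1.25 61.82 0.27 1.19
4.50 False 4.48 6.11 1.18 2.46 62.17 0.271 1.33
4.65 False 4.64 4.69 1.97 1.94 62.55 0.271 1.46
4.80 False 4.81 2.08 2.6 -0.9 62.84 0.27 1.6
4.95 False 4.96 1.8 3.54 -1.64 63.05 0.272 1.73
5.10 False 5.11 0.99 4.31 -1.92 63.16 0.27 1.87
16.45
```

```bash
cat > seat.py <<'E'
from rob import *
hist=[]; d=5.11
while d<6.2:
    d+=0.015
    h=turn(d,20); robot.pause(0.04)
    s=robot.get_state(); f=s['wrist_force'][:2]; p=s['ee_pos'][:2]-hub; ph=np.arctan2(p[1],p[0])
    e=np.array([np.cos(ph),np.sin(ph)]); F=-(f@np.array([e[1],-e[0]])); w=(PHI0-ph)%(2*np.pi)
    hist.append((d,w,F,f@e)); 
    H=np.array(hist)
    if len(H)<8: continue
    base=H[-8:-3,2].max(); prog=(H[-1,1]-H[-4,1])/0.045
    if F>base+6 or F>16 : break
    if prog<0.5 and F-base>4.5: break
for x in hist[::6]+hist[-8:]: print(np.round(x,3))
print('t',s['t'],'base',base,'F',F,'prog',prog, s['opening'])
for _ in range(3):
    robot.pause(0.1); f=robot.get_state()['wrist_force'][:2]; print(-(f@np.array([e[1],-e[0]])))
E
python3 seat.py
```

```text
[5.125 5.117 3.217 4.517]
[5.215 5.199 3.769 4.256]
[5.305 5.292 4.383 5.077]
[5.395 5.384 3.977 4.896]
[5.485 5.476 3.489 4.684]
[5.575 5.553 5.371 3.466]
[5.5   5.492 2.966 4.552]
[5.515 5.507 4.349 4.634]
[5.53  5.523 3.695 3.204]
[5.545 5.539 3.077 4.426]
[5.56  5.552 3.547 4.741]
[5.575 5.553 5.371 3.466]
[5.59  5.554 6.835 3.662]
[5.605 5.555 9.94  3.79 ]
t 26.075 base 4.3487852870890435 F 9.940453427771885 prog 0.06288196169346666 0.26517161395355415
9.86531626961229
9.535192728100458
9.44877111413414
```

```bash
python3 - <<'E'
from rob import *
for d in (5.612,5.619):
    h=turn(d,15); robot.pause(0.15); h2=robot.get_state(); f=h2['wrist_force']; print(np.round(h[1:6],3))
    if h[2]>11.5: break
robot.pause(0.2); print(f, robot.get_state()['wrist_force'])
# relax to no push, then open
h=turn(5.57,30); print(np.round(h[1:6],3))
robot.move_gripper(1.0)
s=robot.get_state(); print(s['t'],s['opening'],s['wrist_force'],s['ee_pos'])
p=s['ee_pos']
robot.move_l([*p[:2],240],vel=200)
# go above tongue, off to the side, and look
robot.move_ptp([450,250,260],down(0.02+np.pi))
s=robot.get_state(); print(s['t'],s['joints'],s['wrist_force'])
import pickle,cv2
c=robot.camera("scene"); t=robot.camera("top"); pickle.dump({'scene':c,'top':t},open("c1.pkl","wb"))
a=cv2.resize(c["pixels"][160:330,220:380],(480,510),interpolation=cv2.INTER_CUBIC)
b=cv2.resize(t["pixels"][160:330,220:320],(300,510),interpolation=cv2.INTER_CUBIC)
cv2.imwrite("pics/after.png",np.hstack([a,b])[:,:,::-1])
E
```

```text
[-0.728 10.796  2.985 -6.037 63.526]
[-0.728 11.621  4.132 -6.653 63.561]
[12.24322892 -0.33937861 -6.92866468] [11.92845658  1.10953737 -6.84866226]
[-0.73   5.177  3.953 -3.455 63.461]
28.8583 0.9991664179542781 [0.70294879 0.16391961 0.22947368] [ 572.83847833 -204.44243152  102.98386571]Traceback (most recent call last):
  File "<stdin>", line 13, in <module>
cell.IKError: the arm cannot take that pose within its joint ranges
```

```bash
python3 - <<'E'
from rob import *
robot.move_ptp([450,250,260],down(0.02))
s=robot.get_state(); print(s['t'],s['joints'],s['wrist_force'])
import pickle,cv2
c=robot.camera("scene"); t=robot.camera("top"); pickle.dump({'scene':c,'top':t},open("c1.pkl","wb"))
a=cv2.resize(c["pixels"][160:330,220:380],(480,510),interpolation=cv2.INTER_CUBIC)
b=cv2.resize(t["pixels"][160:330,220:320],(300,510),interpolation=cv2.INTER_CUBIC)
cv2.imwrite("pics/after.png",np.hstack([a,b])[:,:,::-1])
E
```

```text
31.4583 [ 2.88927838e-01  3.00777706e-01  1.62039669e+00 -2.42883462e-04
  1.22095828e+00  2.70185655e-01] [ 0.21298369  0.60185846 -0.57676423]
```

View pics/after.png

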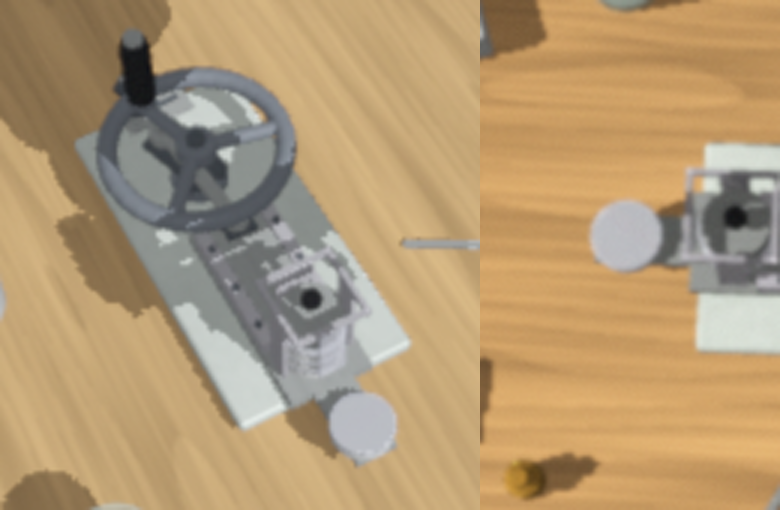

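The dish sits on the tongue, at about (341,301) in the scene view and (269,239) in the top view, and the handle is back near the catch. Next I locate the dish and the fingertips.

```bash
python3 - <<'E'
from rob import *
import pickle,cv2
np.set_printoptions(precision=1,suppress=True)
d=pickle.load(open("c1.pkl","rb"))
for n,(u,v) in {'scene':(341,301),'top':(269,238.7)}.items():
    c=d[n]; g=ray(c,u,v,46)[:2]; W=cloud(c).reshape(-1,3)
    q=W[(np.hypot(*(W[:,:2]-g).T)<35)&(W[:,2]>43)&(W[:,2]<50)]
    print(n,g,len(q),q.mean(0),cv2.minEnclosingCircle(q[:,:2].astype(np.float32)))
p=robot.get_state()['ee_pos']; print(p)
for n in d:
    W=cloud(d[n]).reshape(-1,3); X=W-p; X=X[(abs(X[:,0])<70)&(abs(X[:,1])<14)&(X[:,2]>-40)&(X[:,2]<80)]
    for sgn in(-1,1):
        q=X[X[:,0]*sgn>30]; print(n,sgn,len(q),np.sort(q[:,2])[:12], [q[(q[:,2]>z)&(q[:,2]<z+10),0].mean() for z in(0,10,20,30,40)])
E
```

```text
scene [548.9 119.7] 337 [549.5 118.1  46. ] ((549.1630859375, 116.91658782958984), 25.156068801879883)
top [546.2 115.2] 408 [547.2 117.6  46.3] ((547.6561889648438, 117.59623718261719), 25.14866828918457)
[450.5 249.4 259.8]
scene -1 90 [27.9 28.1 29.  29.  29.4 29.8 30.7 30.7 31.  31.9 32.3 32.4] [np.float64(nan), np.float64(nan), np.float64(-47.096315128983214), np.float64(-46.46080346429815), np.float64(-45.57824591958091)]
scene 1 0 [] [np.float64(nan), np.float64(nan), np.float64(nan), np.float64(nan), np.float64(nan)]
top -1 0 [] [np.float64(nan), np.float64(nan), np.float64(nan), np.float64(nan), np.float64(nan)]
top 1 52 [26.8 28.9 34.3 35.3 36.5 36.7 43.5 44.3 44.5 45.  50.5 51.6] [np.float64(nan), np.float64(nan), np.float64(50.24347893309778), np.float64(42.06568022192988), np.float64(41.889662633520345)]<stdin>:13: RuntimeWarning: Mean of empty slice.
  ret = ret.dtype.type(ret / rcount)
```

```bash
python3 - <<'E'
from rob import *
J=down(0.02); D=[549,116.8]
robot.move_ptp([*D,130],J)
h=robot.move_l([*D,35],vel=120,frame=J,max_force=5)
s=robot.get_state(); print(h,s['ee_pos'],s['wrist_force'])
robot.move_gripper(0.5,grasp_force=4)
s=robot.get_state(); print(s['t'],s['opening'],s['wrist_force'])
import cv2
c=robot.camera("scene")
u,v=341,290
cv2.imwrite("pics/dishgrip.png",cv2.resize(c["pixels"][v-60:v+50,u-70:u+70],None,fx=5,fy=5,interpolation=cv2.INTER_CUBIC)[:,:,::-1])
A=tips(0.02)
for z in range(-10,60,5):
    b=A[(A[:,2]>=z)&(A[:,2]<z+5)&(abs(A[:,1])<12)]; print(z,len(b),np.sort(b[:,0])[::max(1,len(b)//8)].round())
E
```

```text
False [549.62718467 117.07637957  35.71883077] [ 0.46040614  0.12378387 -0.30196567]
34.3333 0.5018828556333923 [ 0.14007972 -0.07466788  0.30923894]
-10 0 []
-5 4 [22. 23. 24. 24.]
0 4 [22. 24. 24. 25.]
5 43 [-23. -19. -16. -12.  -7.  -3.   7.  14.  22.]
10 88 [-25. -20. -14. -10.  -5.   1.   7.  15.]
15 3 [-10.  -4.  20.]
20 0 []
25 2 [-26.  27.]
30 9 [-29. -26. -23. -22. -22. -22. -21.  22.  30.]
35 7 [-30. -29. -27. -26. -25. -22.  28.]
40 6 [-27. -23. -22. -22. -22. -22.]
45 7 [-31. -28. -27. -26. -24. -22. -21.]
50 6 [-28. -24. -23. -22. -22. -22.]
55 4 [-30. -27. -23. -22.]
```

View pics/dishgrip.png

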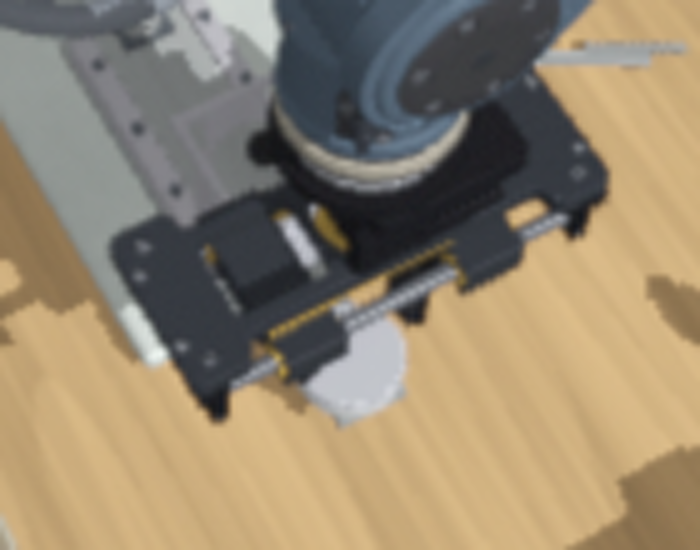

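```bash
python3 - <<'E'
from rob import *
J=down(0.02); D=[548.6,119]
robot.move_gripper(0.85)
robot.move_l([*D,35],vel=80,frame=J)
h=robot.move_l([*D,9.5],vel=40,frame=J,max_force=4)
s=robot.get_state(); print(h,s['ee_pos'],s['wrist_force'])
if not h:
    robot.move_gripper(0.45,grasp_force=6)
    s=robot.get_state(); print(s['t'],s['opening'],s['opening']*87,s['wrist_force'])
    A=tips(0.02)
    for z in range(10,50,4):
        b=A[(A[:,2]>=z)&(A[:,2]<z+4)&(abs(A[:,1])<12)]; print(z,len(b),np.sort(b[:,0])[::max(1,len(b)//8)].round())
E
```

```text
False [548.67512976 118.99511469   9.45270388] [ 0.1151476  -0.38554121  0.20029562]
36.85 0.5692371594777983 49.52363287456845 [-0.94611974  0.59019746  0.05515736]
10 0 []
14 0 []
18 1 [20.]
22 0 []
26 3 [-25.   0.  20.]
30 9 [-29. -26. -25.  -9.  -5.  -1.   1.   7.  31.]
34 65 [-32. -22. -19. -16. -11.  -6.  -2.   4.   7.]
38 24 [-30. -25. -14.  -9.  -7.  -2.   2.   4.]
42 7 [-34. -31. -30. -27. -25. -25. -25.]
46 4 [-31. -27. -24. -24.]
```

```bash
python3 - <<'E'
from rob import *
import cv2
J=down(0.02); D=[548.6,119]
robot.move_gripper(0.45,grasp_force=10)
robot.move_l([*D,25],vel=40,frame=J); robot.move_l([*D,120],vel=100,frame=J)
s=robot.get_state(); print(s['t'],s['opening']*87,s['wrist_force'])
robot.move_l([512,354,120],vel=120,frame=J)
robot.move_l([512,354,58],vel=80,frame=J)
s=robot.get_state(); print(s['t'],s['opening']*87,s['wrist_force'],s['ee_pos'])
c=robot.camera("scene"); u,v=[int(x) for x in proj(c,np.array([512,354,80.]))]; v=min(v,415)
cv2.imwrite("pics/overpan.png",cv2.resize(c["pixels"][v-65:v+65,u-80:u+80],None,fx=4,fy=4,interpolation=cv2.INTER_CUBIC)[:,:,::-1])
W=cloud(c)-s['ee_pos']; A=W.reshape(-1,3)
for z in range(10,50,3):
    b=A[(A[:,2]>=z)&(A[:,2]<z+3)&(abs(A[:,1])<30)&(abs(A[:,0])<40)]; print(z,len(b),np.sort(b[:,0])[::max(1,len(b)//8)].round(),b[:,1].min().round() if len(b) else '')
E
```

```text
38.75 49.455133106444535 [-0.27563721 -0.18029424 -1.75714247]
41.8083 49.40365388193088 [-0.12195713 -0.01708066 -0.78699806] [512.44354852 354.25181235  58.32517726]
10 0 [] 
13 0 [] 
16 0 [] 
19 0 [] 
22 0 [] 
25 0 [] 
28 0 [] 
31 6 [-8. -6. -5. -3. -2. -2.] -25.0
34 59 [-20.  -9.  -7.  -6.  -4.  -3.  -2.  -0.   1.] -26.0
37 29 [-16.  -8.  -6.  -5.  -4.  -3.  -3.  -2.  -0.   2.] -23.0
40 0 [] 
43 0 [] 
46 0 [] 
49 0 []
```

View pics/overpan.png

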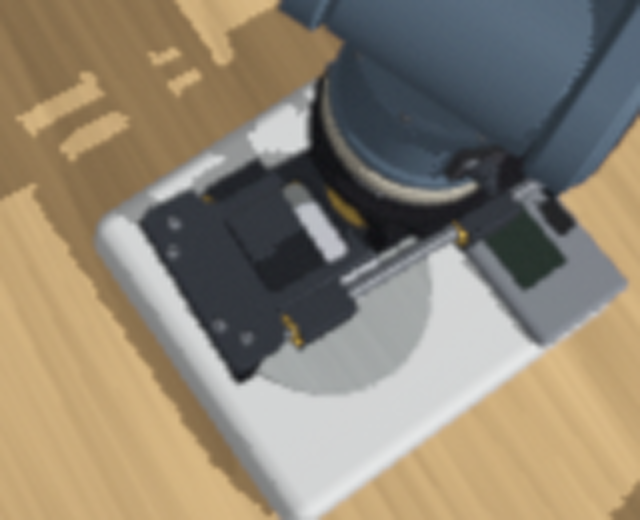

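The gripper is over the pan at about (330,330) in the crop. Depth shows the dish level between the fingers, its top 36 mm above the TCP as expected. Lowering it with a force guard.

```bash
python3 - <<'E'
from rob import *
J=down(0.02)
robot.pause(0.2)
h=robot.move_l([512,354,45],vel=30,frame=J,max_force=3)
if not h: h=robot.move_l([512,354,38.5],vel=8,frame=J,max_force=2)
s=robot.get_state(); print(h,s['t'],s['wrist_force'],s['ee_pos'])
z=s['ee_pos'][2]
robot.pause(0.2); robot.move_gripper(0.68,grasp_force=5)
s=robot.get_state(); print(s['t'],s['wrist_force'],s['ee_pos'],s['opening'])
robot.pause(0.2); robot.move_gripper(0.9)
robot.move_l([512,354,110],vel=80,frame=J); robot.move_l([512,354,240],vel=200,frame=J)
robot.move_ptp([430,500,260],J)
import cv2
s=robot.get_state(); print(s['t'],s['wrist_force'])
for n in("scene","top"):
    c=robot.camera(n); W=cloud(c).reshape(-1,3)
    cv2.imwrite(f"pics/end_{n}.png",c["pixels"][:,:,::-1])
    q=W[(np.hypot(W[:,0]-512,W[:,1]-354)<60)&(W[:,2]>72)&(W[:,2]<85)]
    print(n,len(q),q.mean(0).round(1),cv2.minEnclosingCircle(q[:,:2].astype(np.float32)))
    A=np.c_[q[:,:2]-q[:,:2].mean(0),np.ones(len(q))]; print('slope',np.linalg.lstsq(A,q[:,2],rcond=None)[0][:2])
E
```

```text
True 43.225 [-0.94290023  1.26807438  4.64233214] [512.01456572 353.99880276  40.6551804 ]
43.9417 [-0.61882615  0.73512223 -0.0236482 ] [511.12739076 353.62583196  39.58286827] 0.6768821641921449
47.3417 [ 0.27150914 -0.28419141 -0.20825012]
scene 537 [512.6 352.5  76.8] ((511.9590148925781, 352.4145202636719), 25.16552734375)
slope [-0.00533911  0.00207882]
top 486 [509.8 351.7  77. ] ((509.9681396484375, 352.1402587890625), 25.495037078857422)
slope [ 0.00981316 -0.00660589]
```

View pics/end_scene.png

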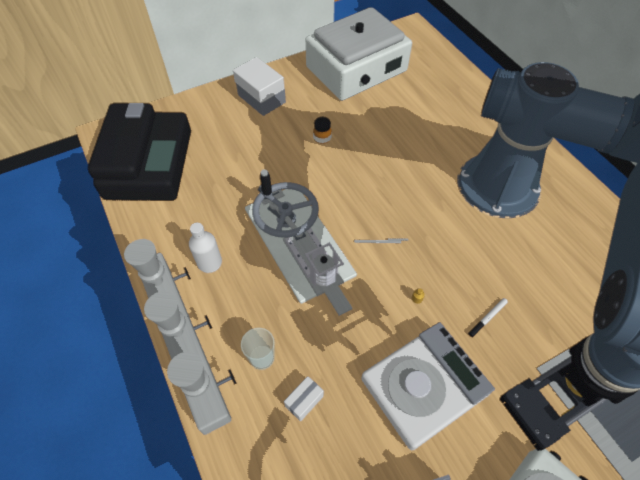

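```bash
python3 - <<'E'
from rob import *
print(robot.close_job()); print(robot.get_state()['t'])
E
```

```text
the job is handed in; nothing more can be done
None
the job is handed in; nothing more can be done
```

The job is handed in, and by my last checks the dish is on the pan and the wheel is back against its catch. The hand-in reports no verdict. The last clock reading before it was 47 s, of the 72 s allowed.

**Wheel:** I gripped the handle and turned it clockwise until the dog met the catch at about 5.55 rad. The force at the handle rose from about 3.5–4 N while turning to about 12 N. That puts an estimated 4–6 N on the catch, held for about 0.5 s. I then eased off and released, and the angle did not change. I judged the wheel angle from the arm's position, not from a direct joint reading. My estimate of the wheel's centre was about 2 mm off, but the arm flexed enough to absorb that.

**Dish:** The lowest dish came out onto the tongue, and I picked it up by its sides and lowered it onto the pan. Contact was at under 5 N.
- **Position:** the dish centre is about 2–3 mm from the pan's centre.
- **Level:** its top is at 77 mm, as expected, with a tilt under 1 degree.
- **Bench:** in the last picture the bystanders look where they were and the gripper is clear. I did not measure the second dish's position in the magazine.

**Disagreements:**
- **Fingertips:** they sit about 27 mm behind the stated TCP. A first close on the dish at the nominal height met nothing, so I lowered the grasp by that amount and it held.
- **Cameras:** the two views differ from each other by 2–4 mm.

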